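# Clamp a mended dish in the gluing press

### The job

Slide the board with the mended dish all the way into the gluing press, against its back stop. Then hold down the release button on top of the lever's grip while you swing the lever down to its stop, so that the pad clamps the dish, and let go. The dish must stay centred on its board, and everything else on the bench stays where it is.

Things in the scene. Friction and masses are not known exactly. Their poses are not given: they have to be found in the camera images.
- press: Grey fixed bench press. Origin on the table below the pad's axis; x: the way the board slides in; y: side of the lever; z up. Base plate x -185 to 125 mm, 160 wide, 10 thick; side guides 12 mm tall on it, inner faces y = -62.5 and 62.5 mm. Column behind the pad (x 77 to 123 mm, 60 wide, 200 tall); overhanging head 50 mm wide from x = -26 mm to the column, underside 150 mm up.
- stop_face (a point): Centre of the front face of the steel back stop on the base plate, 47 mm behind the pad's axis, 17.5 mm above the table; its axes are those of press.
- board_nose (a point): Middle of the leading edge of the loose plywood board (150 mm long, 120 wide, 15 thick, about 0.35 kg), 7.5 mm above its underside; x points the way it slides. It lies on the base plate between the guides (2.5 mm play each side), this edge 35 to 65 mm short of the back stop; home is when it touches the stop.
- batten (a point): Middle of the near face of the wooden batten across the board's near end, a good place to push: 120 mm wide, 14 thick, upper edge 40 mm above the board's underside (50 mm above the table). The face is flush with the board's near end, 150 mm from the leading edge; the point is 37.5 mm above the table. Axes as the board's.
- dish_foot (a point): Centre of the foot (upper face, 44 mm across) of the small white dish lying loose, upside down, on the board's cork disc: 80 mm across, 31 tall, about 0.12 kg; foot 59 mm above the table. It should be centred 45 mm behind the board's leading edge.
- pad: Round sprung rubber pad, 38 mm across, hanging under the press's head; origin at the centre of its lower face. 79 to 86 mm above the table at the start; it goes down with the lever (about 33 mm per rad) until it clamps the dish.
- pivot (a point): Axis of the lever, on the side of the head, 165 mm above the table, at x = 0, y = 55 mm of the press; the lever turns in the y-z plane of the press. Axes as the press's.
- lever (a joint): Lever angle (rad). 0: raised, grip sloping up 0.60 rad away from the press; grows as the grip goes down; slope = 0.60 - value; stop at 0.92. Starts at 0 to 0.2. Stiff (9 to 13 N at the grip), stays where left; teeth block it at about 0.25 and 0.54 unless the button is held in. Black grip 30 mm wide, 26 thick, 90 to 195 mm along the lever from the pivot.
- button_top (a point): Centre of the upper face of the aluminium release button in the top of the grip: a block 44 mm (along the lever) by 24 mm, 12 mm proud of the grip; 160 mm along the lever from the pivot and 25 mm above the lever's centre line, square to it. z points out of the button, y along the lever away from the pivot.
- release (a joint): How far the button is pressed (m): 0 out, 0.008 fully in (4 mm still proud of the grip). Sprung: 2.3 N to start, 5.9 N fully in. The lever is free while it is pressed more than about 0.0065.
- glue_jar: Bystander: amber glass jar, 52 mm across, 60 mm tall, standing near the press on the lever's side; origin at its foot.
- dropper: Bystander: glass dropper bottle, 48 mm across, 85 mm tall, on the press's other side; origin at its foot.
- bowl: Bystander: white bowl, 150 mm across, 55 mm tall, on the grey turntable (280 mm across, 44 mm high); origin at its foot.
- spatula: Bystander: spatula, 190 mm long, lying on the table near the robot's left; origin at its underside.
Things that resemble listed ones, but are neither listed nor needed, are in the scene too. What is shaped like the part that bears dish_foot but black is not meant.

How it is judged:
By the outcome, as a careful person would: the job done as asked, in the order asked, and still so for the second after the job is handed in, with the robot touching nothing.
It also fails if it takes over 51 s, if anything falls off the work surface, if the arm or the gripper's body presses on something with over 40 N, if the wrist force passes 120 N, or if a joint passes its speed limit or range.

### The arm

A 7-joint arm with a two-finger parallel gripper is mounted at the origin on the work surface. World frame = base frame: x ahead of the robot, y to its left, z up, the work surface at z = 0. Lengths are in m, angles in rad, forces in N, time in s.
With the tool pointing down it reaches from about 0.35 to 0.9 m from the base axis. Payload 8.1 kg.
Tool frame: the origin (TCP) lies at the very end of the fingers, on their centre line; the grasp point (between the pads) lies manip.grip_depth behind it (manip.grip_depth is the distance from the TCP to the grasp point, in m); z points along the fingers, y is the line along which they close (so a half turn about z gives the same grasp; the last joint's range is limited). The gripper opens to 92 mm and grips with 3 to 60 N. Pads are 19 mm wide; open, the fingers measure 130 mm over their backs; the gripper's body (75 mm by 190 mm) begins 47 mm behind the grasp point.
Start: joints at [-1.262, 0.434, 0.025, 1.573, -0.012, 1.134, -0.075], TCP at [0.25, 0.573, 0.227] pointing down, gripper open.
Joint ranges: [-2.62, 2.62], [-0.44, 2.09], [-1.27, 1.32], [0.08, 2.57], [-1.32, 4.46], [0.12, 2], [-2.74, 2.74]. Speed limits (rad/s): [2.22, 2.22, 3.01, 3.01, 3.14, 3.14, 3.14].

### API

Orientations are given as a unit quaternion [x, y, z, w].
In Python, from station import sensors, vision, ticket, manip gives the robot as it stands.
- The arm moves only by the shell command python3 -m pendant 'ROWS' [FORCE]. ROWS is JSON, a list of rows, each a list of 3 entries, a list of its own where there are three numbers: the shift along the tool's x, y, z normalised to -1 to 1, where 1 is 60 mm, then the turn, a rotation vector about the tool's x, y, z normalised to -1 to 1, where 1 is 0.5 rad, then the opening, from 0 (shut) to 1 (fully open). In form: [[[tx, ty, tz], [rx, ry, rz], gripper], ...]. A call has exactly 10 rows; each row shifts and turns the commanded pose from where the row before left it, along the tool's axes as they then stand; what a row does not reach is not made up. A row lasts 1/8 s, in which the tool goes at most 62.5 mm and 10.7 degrees, less where a joint would pass 70% of its speed; a pose out of reach is approached as far as the arm can. A call with a number of a shift or a turn outside -1 to 1 is refused whole. A call with a gripper value outside its range is refused whole. The fingers move at their own pace and stop on an object; FORCE is the grip in N (left out, the last holds). Time passes only in rows, so rows that do not move let the fingers close, or fill a call up. It gives the time, the measured TCP pose, the force, the opening and the grip force at its end, in the units of the state.
- sensors.state(): the state, without advancing time (a new reading comes with each control period).
- vision.get_image(name): name is "scene" or "side" or "wrist"; returns (picture, depth): 384x512x3 uint8, red, green, blue; 384x512 float32, m along the optical axis (not along the pixel's ray), 0 where there is no reading.
- vision.camera_model(name): a dict with "camera_matrix" (3x3 intrinsics, pixels), "rvec" (rotation vector, rad) and "tvec" (3), from world to camera coordinates, as OpenCV has them. Camera axes: x right, y down, z forward; pixel columns grow to the right and rows downward; lengths in m; the calibration is good to about 2 mm. A picture is of the moment at which its call begins: read the wrist's pose just before it. camera_model takes no time and is no camera call; for the wrist camera it gives the pose at the moment of the call.
- ticket.job_done(): hands the job in; it is judged then, once.
The state is a dict: "time_s": time; "joints": joint angles; "dq": joint speeds; "tau": joint torques, N m; "tool_pos": TCP position; "ee_rot": TCP orientation; "contact_force": force on the tool from outside, world axes, zero at the start; "wrist_torque": the same for the moment, N m; "width": finger opening in m; "gripper_force": force on a finger pad.
Only numpy, scipy, OpenCV 4.12 (cv2) and the standard library are available. Lean on these libraries where they do the work, as an engineer would, in place of code of your own. Each camera call takes 0.05 s, during which the arm holds its last target. There are 200 camera calls.

## Working session

There is one attempt and no reset: what is moved stays moved. The work goes in short steps, Python scripts to look and compute and a shell command to move; the robot and the scene stay as the last step left them, time stands still between calls to the robot, and variables do not carry over. Pictures are saved under pics/ and viewed, at most 10 in all, crops included, and the job is handed in when it is done.

```bash
mkdir -p pics; ls; python3 - <<'E'
from station import sensors, vision, manip
import cv2,numpy as np
s=sensors.state(); print(s, manip.grip_depth)
for n in("scene","side"):
    im,d=vision.get_image(n); cv2.imwrite(f"pics/{n}0.png",im[:,:,::-1]); np.savez(f"{n}0.npz",d=d,im=im)
    c=vision.camera_model(n); print(n,c)
E
```

```text
pics
{'time_s': 0.0, 'joints': array([-1.26161198,  0.43523375,  0.02497159,  1.57410851, -0.01158673,
        1.13398209, -0.07507193]), 'dq': array([ 7.69672335e-04,  8.69432142e-05,  2.73233124e-04,  2.75055996e-03,
        8.30832395e-04, -1.96480526e-03, -5.92616000e-04]), 'tau': array([-8.24408744e-04, -6.67849660e+01,  9.84695926e-01, -3.14462650e+01,
       -6.05449104e-02,  4.28938901e-02,  1.88420777e-04]), 'tool_pos': array([0.2500039 , 0.57225999, 0.22593386]), 'ee_rot': array([ 2.04457627e-01,  9.78875094e-01, -7.88871642e-04, -8.52799169e-05]), 'contact_force': array([-0.12014417,  0.2397037 , -0.50799003]), 'wrist_torque': array([-0.00158433,  0.03023324, -0.04667576]), 'gripper_force': 0.0, 'width': 0.09194600785408437} 0.0188
scene {'camera_matrix': array([[423.42047068,   0.        , 255.18825514],
       [  0.        , 423.42047068, 184.55765181],
       [  0.        ,   0.        ,   1.        ]]), 'rvec': array([ 1.61037445,  1.78671113, -0.84419373]), 'tvec': array([-0.06955809, -0.21104613,  1.94252181])}
side {'camera_matrix': array([[473.65184979,   0.        , 252.31197726],
       [  0.        , 473.65184979, 190.09266655],
       [  0.        ,   0.        ,   1.        ]]), 'rvec': array([ 2.07384599,  1.40918224, -0.50596279]), 'tvec': array([-0.30805796, -0.2343761 ,  1.72693163])}
```

View pics/scene0.png

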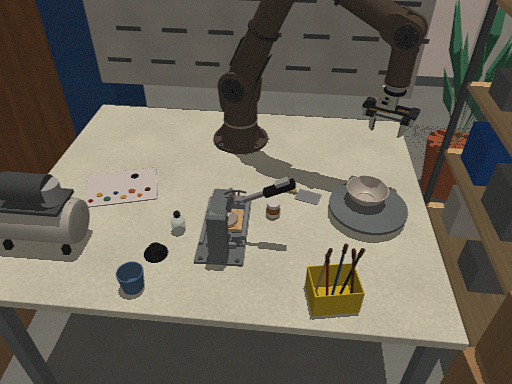

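View pics/side0.png

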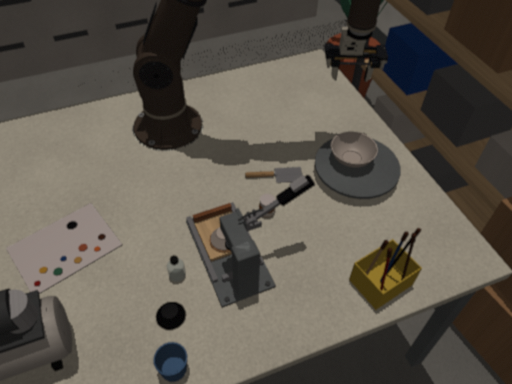

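The scene view shows the press at about (225,230) with the lever to the right ending at (290,185). In the side view the base plate corners are about (188,222), (228,303), (273,288), and the batten is at (212,213). I'll enlarge.

```bash
cat > h.py <<'E'
import numpy as np,cv2
from station import vision
def cam(n):
    c=vision.camera_model(n); return c["camera_matrix"],cv2.Rodrigues(c["rvec"])[0],c["tvec"].reshape(3)
def onplane(n,uv,z,c=None):
    K,R,t=c or cam(n); r=R.T@np.linalg.inv(K)@np.array([*uv,1.]); o=-R.T@t
    return o+r*(z-o[2])/r[2]
def proj(n,P,c=None):
    K,R,t=c or cam(n); p=(K@(R@np.atleast_2d(P).T+t[:,None])).T; return p[:,:2]/p[:,2:]
def cloud(n,d,c=None):
    K,R,t=c or cam(n); v,u=np.mgrid[:d.shape[0],:d.shape[1]]
    p=np.linalg.inv(K)@np.stack([u.ravel()*1.,v.ravel()*1.,np.ones(u.size)])*d.ravel()
    return (R.T@(p-t[:,None])).T.reshape(*d.shape,3)
E
python3 - <<'E'
from h import *
s=np.load("side0.npz");c=np.load("scene0.npz")
a=s["im"][165:310,175:325,::-1]; b=c["im"][170:275,185:305,::-1]
cv2.imwrite("pics/sidec.png",cv2.resize(a,None,fx=4,fy=4,interpolation=cv2.INTER_CUBIC))
cv2.imwrite("pics/scenec.png",cv2.resize(b,None,fx=5,fy=5,interpolation=cv2.INTER_CUBIC))
E
```

```text
(no output)
```

View pics/sidec.png

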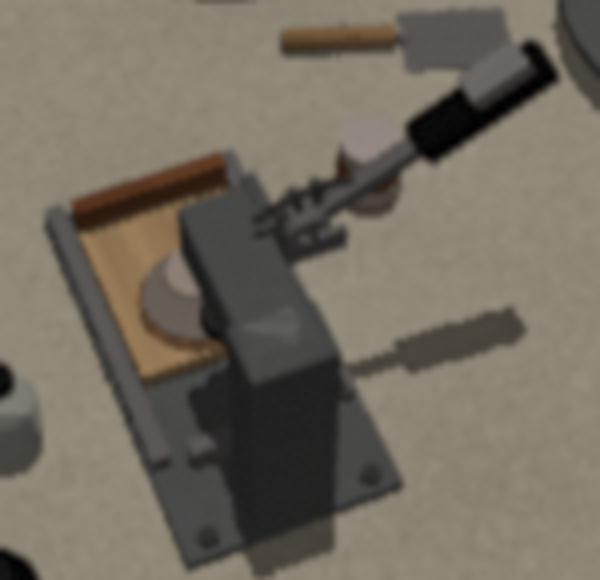

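View pics/scenec.png

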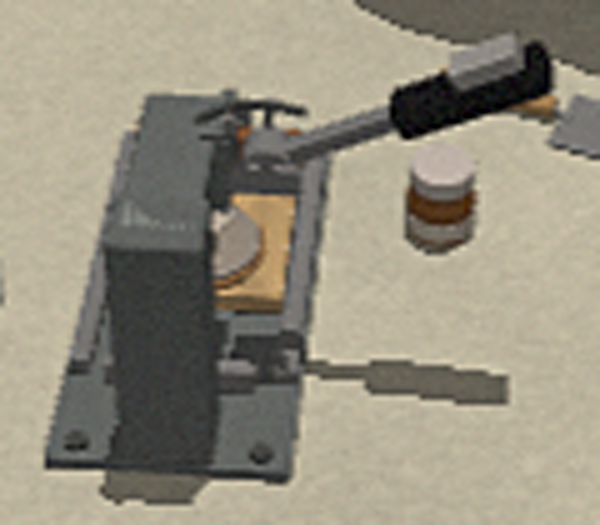

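The enlarged side crop shows:
- Base back corners at about (188,564) and (402,486).
- Column back top at (252,384) and (338,355).
- Board leading left corner at (148,381).
- Grey button at about (495,76).

The scene crop shows:
- Base corners at (46,465) and (293,475).
- Column top at (105,246) and (213,250).
- Board's leading right corner at (282,305).
- Button at (485,58).

Next I fit the poses.

```bash
cat > fit.py <<'E'
from h import *
from scipy.optimize import least_squares
sd=lambda u,v:np.array([(u+.5)/4-.5+175,(v+.5)/4-.5+165])
sc=lambda u,v:np.array([(u+.5)/5-.5+185,(v+.5)/5-.5+170])
C={n:cam(n) for n in("side","scene")}
obs=[("side",sd(188,563),(.125,-.08,.01)),("side",sd(402,486),(.125,.08,.01)),("side",sd(252,384),(.123,-.03,.2)),("side",sd(338,356),(.123,.03,.2)),
("scene",sc(46,464),(.125,-.08,.01)),("scene",sc(293,474),(.125,.08,.01)),("scene",sc(105,246),(.123,-.03,.2)),("scene",sc(213,250),(.123,.03,.2)),
("side",sd(182,211),(-.026,-.025,.2)),("scene",sc(146,95),(-.026,-.025,.2))]
def T(p,P): c,s=np.cos(p[2]),np.sin(p[2]); return np.array([p[0]+c*P[0]-s*P[1],p[1]+s*P[0]+c*P[1],P[2]])
def r(p): return np.concatenate([proj(n,T(p,P),C[n])[0]-uv for n,uv,P in obs[:8]])
f=least_squares(r,[.6,0,0.]); p=f.x; print("press",p,"res",f.fun.reshape(-1,2).round(1).tolist())
def lev(q,P): # along, across(x), up
    b=.6-q; return T(p,(P[1],.055+P[0]*np.cos(b)-P[2]*np.sin(b),.165+P[0]*np.sin(b)+P[2]*np.cos(b)))
if __name__=="__main__":
    for n,uv,P in obs[8:]: print("head",proj(n,T(p,P),C[n])[0]-uv)
    lo=[("side",sd(495,76),(.16,0,.025)),("scene",sc(485,58),(.16,0,.025))]
    g=least_squares(lambda q:np.concatenate([proj(n,lev(q[0],P),C[n])[0]-uv for n,uv,P in lo]),[.1]); print("q",g.x,g.fun)
    inv=lambda w:(np.array([[np.cos(p[2]),np.sin(p[2])],[-np.sin(p[2]),np.cos(p[2])]])@(w[:2]-p[:2])*1e3).round(1)
    for n,uv,z,l in [("side",sd(148,381),.025,"nose-y"),("scene",sc(282,306),.025,"nose+y"),("side",sd(75,203),.05,"batten near-y"),("side",sd(222,153),.05,"batten near+y")]:
        w=onplane(n,uv,z,C[n]); print(l,w,inv(w))
    for n in C:
        d=np.load(n+"0.npz")["d"]; X=cloud(n,d,C[n]).reshape(-1,3)
        Y=np.c_[[inv(x) for x in X[(np.abs(X[:,:2]-p[:2])<.3).all(1)&(X[:,2]>.004)]]]; Z=X[(np.abs(X[:,:2]-p[:2])<.3).all(1)&(X[:,2]>.004)][:,2]
        bt=(Y[:,0]<-90)&(abs(Y[:,1])<58)&(Z>.044)&(Z<.06); print(n,"batten depth x",np.percentile(Y[bt,0],[2,50,98]) if bt.any() else 0)
        gr=(Y[:,1]>150)&(Z>.2)&(abs(Y[:,0])<30);print("grip",len(Z[gr]),np.median(Y[gr],0),np.median(Z[gr]))
        jar=(Y[:,1]>85)&(Z<.07)&(Z>.02)&(abs(Y[:,0])<120)&(Y[:,1]<200);print("jar",Y[jar].min(0),Y[jar].max(0)) if jar.any() else 0
E
python3 fit.py
```

```text
press [0.62289444 0.02156258 0.02138359] res [[0.1, 0.4], [1.2, -1.1], [0.3, 0.2], [1.9, -1.1], [-0.7, -1.3], [-0.5, 0.0], [-0.9, -0.2], [-2.2, 0.3]]
head [-2.06554788 -3.22513613]
head [ 0.36927202 -1.9465557 ]
q [0.15305493] [ 0.48279716 -0.98366126 -0.07269586  0.34166706]
nose-y [ 0.61422672 -0.03737966  0.025     ] [ -9.9 -58.7]
nose+y [0.61231684 0.08216563 0.025     ] [-9.3 60.8]
batten near-y [ 0.46423572 -0.04218358  0.05      ] [-160.   -60.3]
batten near+y [0.45930373 0.07524924 0.05      ] [-162.4   57.2]
side batten depth x [-164.108 -155.    -147.812]
grip 458 [ 10.65 183.3 ] 0.24929357153588028
jar [-119.7  136.3] [-94.8 183.1]
scene batten depth x [-163.652 -161.6   -150.828]
grip 344 [ 11.35 189.7 ] 0.24793467397236113
jar [-119.8  140.2] [-97.  187.2]
```

```bash
python3 -m pendant '[[[-0.4,-0.5,0],[0,0,0],0],[[-0.65,-0.79,0],[0,0,0],0],[[-0.65,-0.79,0],[0,0,0],0],[[-0.65,-0.79,0],[0,0,0],0],[[-0.65,-0.79,0],[0,0,0],0],[[-0.65,-0.79,0],[0,0,0],0],[[-0.65,-0.79,0],[0,0,0],0],[[-0.65,-0.79,0],[0,0,0],0],[[-0.65,-0.79,0],[0,0,0],0],[[-0.45,-0.55,0],[0,0,0],0]]' 30
python3 - <<'E'
from station import sensors
s=sensors.state();print(s["joints"])
E
```

```text
time_s: 1.35
tool_pos: [0.4058, 0.0195, 0.2268]
ee_rot: [0.206, 0.979, 0.0, 0.0]
contact_force: [-0.2, 1.1, -0.5]
width: 0.0008
gripper_force: 0.0
[-0.54590447  0.05962842  0.39201613  2.08893964 -0.02708612  0.99749735
  1.01696512]
```

```bash
python3 -m pendant '[[[0,0,0],[0,0,-0.2],0],[[0,0,0],[0,0,-0.22],0],[[0,0,0],[0,0,-0.22],0],[[0,0,0],[0,0,-0.23],0],[[0,0,0],[0,0,0],0],[[0,0,0],[0,0,0],0],[[0,0,0],[0,0,0],0],[[0,0,0],[0,0,0],0],[[0,0,0],[0,0,0],0],[[0,0,0],[0,0,0],0]]'
python3 - <<'E'
from h import *
from station import sensors
s=sensors.state();print(s["tool_pos"],s["ee_rot"],s["joints"])
c=cam("wrist"); im,d=vision.get_image("wrist"); np.savez("w1.npz",im=im,d=d,K=c[0],R=c[1],t=c[2])
cv2.imwrite("pics/w1.png",cv2.resize(im[:,:,::-1],None,fx=1.5,fy=1.5))
E
```

```text
time_s: 2.6
tool_pos: [0.4058, 0.0222, 0.2267]
ee_rot: [-0.011, 1.0, 0.0, -0.0]
contact_force: [-0.7, -0.1, -0.5]
width: 0.0002
gripper_force: 0.0
[0.40577995 0.02223022 0.22672182] [-1.14951250e-02  9.99933929e-01  2.10599738e-05 -1.04361895e-05] [-0.5284999   0.06089545  0.36628979  2.08714846 -0.0259966   0.99774764
  1.44505481]
```

View pics/w1.png

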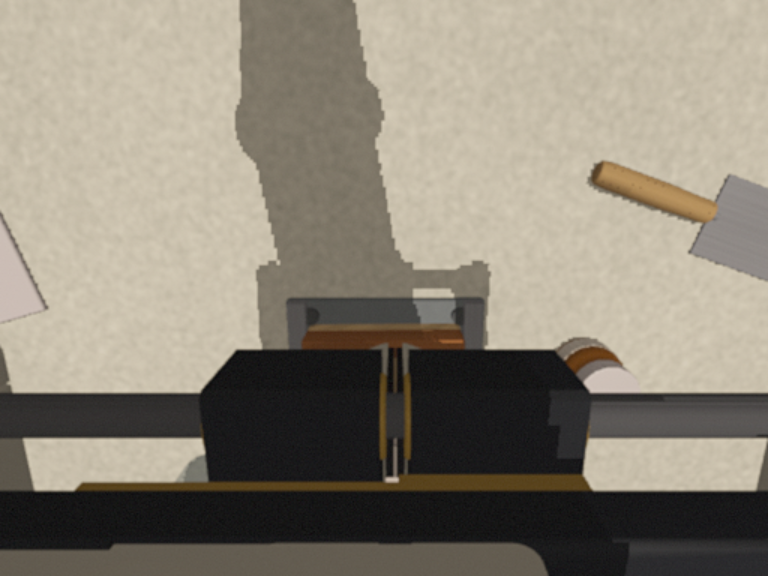

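The wrist view shows the base plate's near corners at about (287,299) and (485,297), and the batten's near top edge at row ~330 between (303,338) and (464,336). I'll check these against the fit.

```bash
python3 - <<'E'
from fit import *
w=np.load("w1.npz");c=(w["K"],w["R"],w["t"])
f15=lambda u,v:((u+.5)/1.5-.5,(v+.5)/1.5-.5)
inv=lambda w:(np.array([[np.cos(p[2]),np.sin(p[2])],[-np.sin(p[2]),np.cos(p[2])]])@(w[:2]-p[:2])*1e3).round(1)
for u,v,z in[(287,299,.01),(485,297,.01),(303,343,.05),(464,343,.05),(303,331,.025),(464,328,.025)]:
    q=onplane("w",f15(u,v),z,c);print(q.round(4),inv(q))
X=cloud("w",w["d"],c);m=np.array([[i for i in X[v,round(u/1.5)]] for u in(350,440) for v in range(198,235,3)]);print(m.round(3))
E
```

```text
press [0.62289444 0.02156258 0.02138359] res [[0.1, 0.4], [1.2, -1.1], [0.3, 0.2], [1.9, -1.1], [-0.7, -1.3], [-0.5, 0.0], [-0.9, -0.2], [-2.2, 0.3]]
[ 0.4407 -0.0638  0.01  ] [-184.   -81.4]
[0.4351 0.0944 0.01  ] [-186.2   76.8]
[ 0.4626 -0.0442  0.05  ] [-161.6  -62.4]
[0.4597 0.0736 0.05  ] [-162.    55.6]
[ 0.4621 -0.0488  0.025 ] [-162.2  -66.9]
[0.4566 0.0769 0.025 ] [-165.1   58.9]
[[ 0.44  -0.014  0.002]
 [ 0.442 -0.014  0.011]
 [ 0.445 -0.014  0.011]
 [ 0.449 -0.014  0.01 ]
 [ 0.453 -0.014  0.011]
 [ 0.457 -0.014  0.01 ]
 [ 0.46  -0.013  0.012]
 [ 0.336  0.02   0.385]
 [ 0.46  -0.012  0.033]
 [ 0.46  -0.011  0.044]
 [ 0.461 -0.01   0.05 ]
 [ 0.465 -0.01   0.05 ]
 [ 0.37   0.012  0.298]
 [ 0.439  0.059  0.   ]
 [ 0.44   0.059  0.008]
 [ 0.443  0.059  0.011]
 [ 0.448  0.059  0.01 ]
 [ 0.451  0.059  0.011]
 [ 0.455  0.059  0.011]
 [ 0.458  0.059  0.012]
 [ 0.458  0.058  0.024]
 [ 0.458  0.057  0.035]
 [ 0.458  0.056  0.045]
 [ 0.459  0.056  0.051]
 [ 0.463  0.056  0.05 ]
 [ 0.37   0.029  0.298]]
```

```bash
python3 -m pendant '[[[0,-0.1,0.2],[0,0,0],0],[[0,0,0.5],[0,0,0],0],[[0,0,0.6],[0,0,0],0],[[0,0,0.6],[0,0,0],0],[[0,0,0.6],[0,0,0],0],[[0,0,0.5],[0,0,0],0],[[0,0,0.3],[0,0,0],0],[[-0.2,0,0.05],[0,0,0],0],[[-0.2,0,0],[0,0,0],0],[[-0.15,0,0],[0,0,0],0]]'
python3 -m pendant '[[[-0.05,0,0],[0,0,0],0],[[-0.05,0,0],[0,0,0],0],[[-0.05,0,0],[0,0,0],0],[[-0.05,0,0],[0,0,0],0],[[-0.05,0,0],[0,0,0],0],[[-0.05,0,0],[0,0,0],0],[[0,0,0],[0,0,0],0],[[0,0,0],[0,0,0],0],[[0,0,0],[0,0,0],0],[[0,0,0],[0,0,0],0]]'
```

```text
time_s: 3.9
tool_pos: [0.4409, 0.017, 0.0264]
ee_rot: [-0.012, 1.0, 0.0, 0.001]
contact_force: [0.0, 0.4, -0.3]
width: 0.0005
gripper_force: 0.0
time_s: 5.15
tool_pos: [0.4568, 0.0174, 0.0257]
ee_rot: [-0.012, 1.0, 0.0, -0.0]
contact_force: [-1.7, -0.3, -1.3]
width: 0.0006
gripper_force: 1.1
```

```bash
python3 -m pendant '[[[-0.04,0,0],[0,0,0],0],[[-0.07,0,0],[0,0,0],0],[[-0.08,0,0],[0,0,0],0],[[-0.09,0,0],[0,0,0],0],[[-0.09,0,0],[0,0,0],0],[[-0.09,0,0],[0,0,0],0],[[-0.08,0,0],[0,0,0],0],[[-0.07,0,0],[0,0,0],0],[[-0.05,0,0],[0,0,0],0],[[-0.03,0,0],[0,0,0],0]]'
python3 -m pendant '[[[-0.03,0,0],[0,0,0],0],[[-0.03,0,0],[0,0,0],0],[[-0.03,0,0],[0,0,0],0],[[-0.02,0,0],[0,0,0],0],[[-0.02,0,0],[0,0,0],0],[[0,0,0],[0,0,0],0],[[0,0,0],[0,0,0],0],[[0,0,0],[0,0,0],0],[[0,0,0],[0,0,0],0],[[0,0,0],[0,0,0],0]]'
```

```text
time_s: 6.4
tool_pos: [0.4975, 0.0183, 0.0257]
ee_rot: [-0.012, 1.0, 0.0, -0.001]
contact_force: [-7.7, -0.6, 6.8]
width: 0.0007
gripper_force: 3.9
time_s: 7.65
tool_pos: [0.5063, 0.0185, 0.0258]
ee_rot: [-0.012, 1.0, 0.0, 0.0]
contact_force: [-0.9, -0.3, -1.4]
width: 0.0001
gripper_force: 0.8
```

Still sliding at about 1 N. I'll continue slowly to the stop.

```bash
python3 -m pendant '[[[-0.02,0,0],[0,0,0],0],[[-0.02,0,0],[0,0,0],0],[[-0.02,0,0],[0,0,0],0],[[-0.02,0,0],[0,0,0],0],[[-0.02,0,0],[0,0,0],0],[[0,0,0],[0,0,0],0],[[0,0,0],[0,0,0],0],[[0,0,0],[0,0,0],0],[[0,0,0],[0,0,0],0],[[0,0,0],[0,0,0],0]]'
```

```text
time_s: 8.9
tool_pos: [0.51, 0.0186, 0.0255]
ee_rot: [-0.012, 1.0, 0.0, -0.002]
contact_force: [-10.0, -0.7, 7.7]
width: 0.0006
gripper_force: 4.9
```

```bash
python3 -m pendant '[[[-0.02,0,0],[0,0,0],0],[[-0.02,0,0],[0,0,0],0],[[-0.02,0,0],[0,0,0],0],[[0,0,0],[0,0,0],0],[[0,0,0],[0,0,0],0],[[0,0,0],[0,0,0],0],[[0,0,0],[0,0,0],0],[[0,0,0],[0,0,0],0],[[0,0,0],[0,0,0],0],[[0,0,0],[0,0,0],0]]'
python3 - <<'E'
from h import *
for n in("side","scene"):
    im,d=vision.get_image(n); np.savez(n+"1.npz",im=im,d=d)
    if n=="side": cv2.imwrite("pics/side1.png",cv2.resize(im[165:310,175:325,::-1],None,fx=4,fy=4,interpolation=cv2.INTER_CUBIC))
E
```

```text
time_s: 10.15
tool_pos: [0.5099, 0.0186, 0.0251]
ee_rot: [-0.011, 1.0, 0.0, -0.005]
contact_force: [-20.8, -1.2, 15.9]
width: 0.0001
gripper_force: 10.0
```

View pics/side1.png

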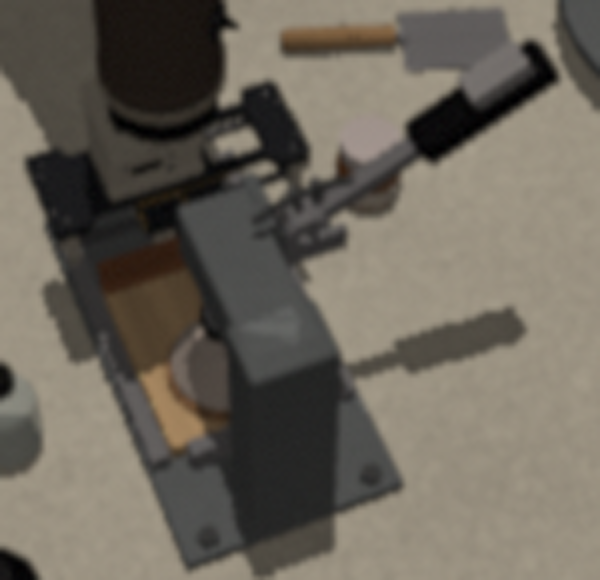

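At rest on the stop (force rises, no motion); the board's corner is at (180,452) in this crop and the dish has kept its place on the board. I'll back off and lift, then measure the button.

```bash
python3 -m pendant '[[[0.05,0,0],[0,0,0],0],[[0.1,0,0],[0,0,0],0],[[0.2,0,0],[0,0,0],0],[[0.4,0,0],[0,0,0],0],[[0.5,0,0],[0,0,0],0],[[0.3,0,-0.3],[0,0,0],0],[[0,0,-0.7],[0,0,0],0],[[0,0,-0.9],[0,0,0],0],[[0,0,-0.9],[0,0,0],0],[[0,0,-0.7],[0,0,0],0]]'
python3 - <<'E'
from fit import *
p[:]=[.623,.021,.027]
for n,uv in (("side",sd(495,76)),("scene",sc(485,58))):
    d=np.load(n+"1.npz")["d"]; X=cloud(n,d,C[n]); u,v=uv.round().astype(int)
    print(n,X[v-1:v+2,u-1:u+2].reshape(-1,3).round(4).tolist())
print(lev(.153,(.16,0,.025)))
m=[]
for n in C:
    d=np.load(n+"1.npz")["d"]; X=cloud(n,d,C[n]).reshape(-1,3)
    Y=np.c_[(X[:,:2]-p[:2])@np.array([[np.cos(p[2]),-np.sin(p[2])],[np.sin(p[2]),np.cos(p[2])]]),X[:,2]]
    k=(abs(Y[:,0])<.03)&(Y[:,1]>.08)&(Y[:,1]<.29)&(Y[:,2]>.19); m.append(Y[k])
    b=.447
    S=Y[k]-[0,.055,.165]; al=S[:,1]*np.cos(b)+S[:,2]*np.sin(b); up=-S[:,1]*np.sin(b)+S[:,2]*np.cos(b)
    for lo in np.arange(.08,.21,.01):
        j=(al>lo)&(al<lo+.01)
        if j.any(): print(n,lo.round(2),j.sum(),"up max",np.percentile(up[j],[50,95]).round(4),"x",np.percentile(S[j,0],[5,50,95]).round(4))
E
```

```text
time_s: 11.5
tool_pos: [0.423, 0.0166, 0.2382]
ee_rot: [-0.012, 1.0, 0.001, 0.002]
contact_force: [0.7, 0.5, -1.3]
width: 0.0002
gripper_force: 0.0
press [0.62289444 0.02156258 0.02138359] res [[0.1, 0.4], [1.2, -1.1], [0.3, 0.2], [1.9, -1.1], [-0.7, -1.3], [-0.5, 0.0], [-0.9, -0.2], [-2.2, 0.3]]
side [[0.6207, 0.2036, 0.26], [0.6231, 0.2051, 0.2618], [0.6246, 0.2071, 0.2626], [0.6219, 0.2033, 0.2574], [0.6248, 0.2044, 0.2601], [0.6248, 0.2073, 0.2589], [0.6246, 0.202, 0.257], [0.6259, 0.2042, 0.2575], [0.632, 0.2034, 0.2644]]
scene [[0.6203, 0.2081, 0.2636], [0.6192, 0.2111, 0.263], [0.6244, 0.2142, 0.2674], [0.6224, 0.2084, 0.2614], [0.6236, 0.2114, 0.2627], [0.624, 0.2144, 0.2633], [0.6287, 0.2086, 0.2626], [0.6277, 0.2116, 0.262], [0.6299, 0.2146, 0.2641]]
[0.61791184 0.20940442 0.25670566]
side 0.08 28 up max [0.0081 0.0116] x [-0.0046  0.0046  0.0109]
side 0.09 49 up max [0.0139 0.0176] x [-0.0108  0.009   0.0174]
side 0.1 51 up max [0.0139 0.0187] x [-0.0075  0.011   0.0163]
side 0.11 51 up max [0.0138 0.0193] x [-0.0092  0.0086  0.0168]
side 0.12 51 up max [0.0149 0.0189] x [
[... 551 characters left out ...]
 up max [0.0103 0.0185] x [-0.0032  0.0115  0.0159]
scene 0.1 33 up max [0.0144 0.0186] x [-0.0091  0.0135  0.018 ]
scene 0.11 34 up max [0.0135 0.0178] x [-0.0058  0.0133  0.0171]
scene 0.12 33 up max [0.0146 0.0184] x [-0.005   0.0128  0.0164]
scene 0.13 29 up max [0.0118 0.0192] x [-0.0021  0.0137  0.0184]
scene 0.14 45 up max [0.0167 0.0308] x [-0.0061  0.0128  0.0173]
scene 0.15 42 up max [0.0183 0.0315] x [-0.0026  0.0119  0.0181]
scene 0.16 44 up max [0.0216 0.0319] x [-0.0043  0.0122  0.0164]
scene 0.17 45 up max [0.0192 0.0316] x [-0.0047  0.0132  0.0175]
scene 0.18 48 up max [0.0168 0.0299] x [-0.0068  0.0114  0.0168]
scene 0.19 29 up max [0.0126 0.0179] x [-0.0066  0.0098  0.0161]
```

```bash
python3 -m pendant '[[[0,0,-0.5],[0,0,0],0],[[-0.2,0.2,-0.7],[0,0,0],0],[[-0.4,0.35,-0.5],[0,0,0],0],[[-0.45,0.4,0],[0,0,0],0],[[-0.5,0.4,0],[0,0,0],0],[[-0.5,0.4,0],[0,0,0],0],[[-0.5,0.4,0],[0,0,0],0],[[-0.45,0.4,0],[0,0,0],0],[[-0.35,0.29,0],[0,0,0],0],[[0,0,0],[0,0,0],0]]'
python3 -m pendant '[[[0,0,0],[-0.1,0,0],0],[[0,0,0],[-0.16,0,0],0],[[0,0,0],[-0.16,0,0],0],[[0,0,0],[-0.16,0,0],0],[[0,0,0],[-0.16,0,0],0],[[0,0,0],[-0.15,0,0],0],[[0,0,0],[0,0,0],0],[[0,0,0],[0,0,0],0],[[0,0,0],[0,0,0],0],[[0,0,0],[0,0,0],0]]'
cat > rel.py <<'E'
import numpy as np,sys
from station import sensors
from scipy.spatial.transform import Rotation as Ro
def show(q):
    s=sensors.state(); R=Ro.from_quat(s["ee_rot"]).as_matrix(); b=.6-q
    c,sn=np.cos(.027),np.sin(.027)
    P=np.array([.002,.055+.16*np.cos(b)-.025*np.sin(b),.165+.16*np.sin(b)+.025*np.cos(b)])
    M=np.array([[c,-sn,0],[sn,c,0],[0,0,1]]); W=M@P+[.623,.021,0]
    Rd=M@np.array([[-1,0,0],[0,np.cos(b),np.sin(b)],[0,np.sin(b),-np.cos(b)]]).T if 0 else M@np.column_stack([[-1,0,0],[0,np.cos(b),np.sin(b)],[0,np.sin(b),-np.cos(b)]])
    print("button",W,"tool",s["tool_pos"],"shift/60mm",(R.T@(W-s["tool_pos"])/.06).round(3),"turn/.5",(Ro.from_matrix(R.T@Rd).as_rotvec()/.5).round(3)); print("j",s["joints"].round(2),"F",s["contact_force"].round(1))
show(float(sys.argv[1]))
E
python3 rel.py .153
```

```text
time_s: 12.75
tool_pos: [0.6202, 0.1933, 0.3367]
ee_rot: [-0.013, 1.0, -0.0, -0.0]
contact_force: [-0.5, 0.5, -1.0]
width: 0.0005
gripper_force: 0.0
time_s: 14.0
tool_pos: [0.6196, 0.1924, 0.3379]
ee_rot: [-0.012, 0.975, 0.22, -0.003]
contact_force: [0.0, -1.2, -0.4]
width: 0.0006
gripper_force: 0.0
button [0.61991112 0.20945841 0.25670566] tool [0.61956392 0.19243833 0.33792895] shift/60mm [-0.012 -0.326  1.344] turn/.5 [-0.005  0.003 -0.004]
j [-0.33  0.39  0.28  1.48 -0.57  1.31  1.68] F [ 0.  -1.2 -0.4]
```

```bash
python3 -m pendant '[[[0,-0.06,0.1],[0,0,0],0],[[0,-0.1,0.25],[0,0,0],0],[[0,-0.1,0.3],[0,0,0],0],[[0,-0.06,0.25],[0,0,0],0],[[0,0,0.1],[0,0,0],0],[[0,0,0.05],[0,0,0],0],[[0,0,0],[0,0,0],0],[[0,0,0],[0,0,0],0],[[0,0,0],[0,0,0],0],[[0,0,0],[0,0,0],0]]'
python3 rel.py .153
python3 - <<'E'
from h import *
im,_=vision.get_image("scene");a=cv2.resize(im[150:275,205:325,::-1],None,fx=4.5,fy=4.5,interpolation=cv2.INTER_CUBIC)
cv2.imwrite("pics/b.png",a)
E
```

```text
time_s: 15.25
tool_pos: [0.6196, 0.2013, 0.2728]
ee_rot: [-0.011, 0.975, 0.221, -0.002]
contact_force: [-0.1, -0.4, 0.1]
width: 0.0003
gripper_force: 0.0
button [0.61991112 0.20945841 0.25670566] tool [0.61959901 0.20131636 0.2728102 ] shift/60mm [-0.008  0.007  0.301] turn/.5 [-0.004  0.004 -0.007]
j [-0.33  0.43  0.27  1.58 -0.6   1.19  1.74] F [-0.1 -0.4  0.1]
```

View pics/b.png

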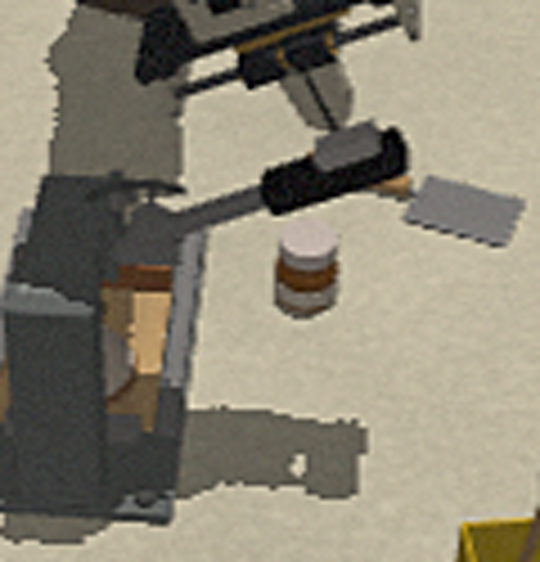

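The fingertips at (330,128) point at the button, centred at (347,148), with an 18 mm gap expected. I'll close in slowly.

```bash
python3 -m pendant '[[[0,0,0.05],[0,0,0],0],[[0,0,0.05],[0,0,0],0],[[0,0,0.05],[0,0,0],0],[[0,0,0.05],[0,0,0],0],[[0,0,0.03],[0,0,0],0],[[0,0,0.03],[0,0,0],0],[[0,0,0.03],[0,0,0],0],[[0,0,0.03],[0,0,0],0],[[0,0,0],[0,0,0],0],[[0,0,0],[0,0,0],0]]'
python3 rel.py .153
```

```text
time_s: 16.55
tool_pos: [0.6193, 0.2097, 0.2555]
ee_rot: [-0.011, 0.975, 0.221, -0.003]
contact_force: [-2.0, -1.6, 4.6]
width: 0.0001
gripper_force: 2.4
button [0.61991112 0.20945841 0.25670566] tool [0.61929973 0.20969222 0.25547286] shift/60mm [-0.01   0.005 -0.02 ] turn/.5 [-0.004  0.003 -0.007]
j [-0.34  0.44  0.26  1.6  -0.61  1.15  1.75] F [-2.  -1.6  4.6]
```

```bash
python3 -m pendant '[[[0,0,0.04],[0,0,0],0],[[0,0,0.04],[0,0,0],0],[[0,0,0],[0,0,0],0],[[0,0.01,0.1],[0.06,0,0],0],[[0,0.01,0.11],[0.08,0,0],0],[[0,0.01,0.11],[0.08,0,0],0],[[0,0.01,0.11],[0.08,0,0],0],[[0,0.01,0.11],[0.08,0,0],0],[[0,0,0],[0,0,0],0],[[0,0,0],[0,0,0],0]]'
for q in .153 .34; do python3 rel.py $q; done
```

```text
time_s: 17.8
tool_pos: [0.6191, 0.2269, 0.2224]
ee_rot: [-0.012, 0.992, 0.128, -0.001]
contact_force: [-1.3, 0.3, 5.2]
width: 0.0005
gripper_force: 2.5
button [0.61991112 0.20945841 0.25670566] tool [0.61909127 0.22686607 0.22236045] shift/60mm [-0.007 -0.136 -0.627] turn/.5 [-0.381  0.003 -0.006]
j [-0.5   0.47  0.31  1.59 -0.44  1.09  1.57] F [-1.3  0.3  5.2]
button [0.61951366 0.22417532 0.23029264] tool [0.61909127 0.22686607 0.22236045] shift/60mm [-0.006 -0.01  -0.139] turn/.5 [-0.007  0.003 -0.007]
j [-0.5   0.47  0.31  1.59 -0.44  1.09  1.57] F [-1.3  0.3  5.2]
```

```bash
python3 -m pendant '[[[0,0,0.05],[0,0,0],0],[[0,0.01,0.1],[0.07,0,0],0],[[0,0.01,0.12],[0.08,0,0],0],[[0,0.01,0.12],[0.09,0,0],0],[[0,0.01,0.12],[0.09,0,0],0],[[0,0.01,0.12],[0.09,0,0],0],[[0,0.01,0.12],[0.09,0,0],0],[[0,0.01,0.12],[0.09,0,0],0],[[0,0,0],[0,0,0],0],[[0,0,0],[0,0,0],0]]'
for q in .64; do python3 rel.py $q; done
```

```text
time_s: 19.05
tool_pos: [0.6186, 0.2379, 0.1712]
ee_rot: [-0.012, 1.0, -0.021, 0.0]
contact_force: [-1.3, 1.9, 5.6]
width: 0.0002
gripper_force: 2.5
button [0.61917144 0.23684706 0.18358171] tool [0.61861031 0.23792868 0.17115154] shift/60mm [-0.009 -0.027 -0.206] turn/.5 [-0.006 -0.001 -0.008]
j [-0.73  0.57  0.42  1.55 -0.2   1.08  1.32] F [-1.3  1.9  5.6]
```

```bash
python3 -m pendant '[[[0,0,0.05],[0,0,0],0],[[0,0.01,0.1],[0.07,0,0],0],[[0,0.01,0.12],[0.09,0,0],0],[[0,0.01,0.12],[0.09,0,0],0],[[0,0.01,0.12],[0.09,0,0],0],[[0,0.01,0.1],[0.08,0,0],0],[[0,0,0.05],[0.03,0,0],0],[[0,0,0.03],[0,0,0],0],[[0,0,0],[0,0,0],0],[[0,0,0],[0,0,0],0]]'
for q in .92; do python3 rel.py $q; done
```

```text
time_s: 20.3
tool_pos: [0.6191, 0.2345, 0.1304]
ee_rot: [-0.011, 0.991, -0.134, 0.002]
contact_force: [-2.3, 0.9, 7.1]
width: 0.0004
gripper_force: 3.7
button [0.61920195 0.23571756 0.13840024] tool [0.61905301 0.23451233 0.13035808] shift/60mm [-0.003 -0.016 -0.135] turn/.5 [ 0.104 -0.002 -0.009]
j [-0.86  0.69  0.49  1.52 -0.07  1.12  1.17] F [-2.3  0.9  7.1]
```

```bash
python3 -m pendant '[[[0,0,0.04],[0.02,0,0],0],[[0,0,0.04],[0.02,0,0],0],[[0,0,0.04],[0.02,0,0],0],[[0,0,0.04],[0.02,0,0],0],[[0,0,0.04],[0.02,0,0],0],[[0,0,0],[0,0,0],0],[[0,0,0],[0,0,0],0],[[0,0,0],[0,0,0],0],[[0,0,0],[0,0,0],0],[[0,0,0],[0,0,0],0]]'
for q in .92; do python3 rel.py $q; done
```

```text
time_s: 21.55
tool_pos: [0.6197, 0.2342, 0.1284]
ee_rot: [-0.011, 0.988, -0.156, 0.004]
contact_force: [-30.8, 9.3, 84.5]
width: 0.0005
gripper_force: 42.0
button [0.61920195 0.23571756 0.13840024] tool [0.61973394 0.23422917 0.12843372] shift/60mm [ 0.008 -0.027 -0.166] turn/.5 [ 0.015  0.006 -0.009]
j [-0.89  0.71  0.51  1.5  -0.04  1.13  1.15] F [-30.8   9.3  84.5]
```

Hard against the stop. I'll let go by retreating along the tool axis.

```bash
python3 -m pendant '[[[0,0,-0.08],[0,0,0],0],[[0,0,-0.08],[0,0,0],0],[[0,0,-0.1],[0,0,0],0],[[0,0,-0.2],[0,0,0],0],[[0,0,-0.4],[0,0,0],0],[[0,0,-0.7],[0,0,0],0],[[0,0,-0.8],[0,0,0],0],[[0,0,-0.6],[0,0,0],0],[[0,0,-0.3],[0,0,0],0],[[0,0,0],[0,0,0],0]]'
python3 - <<'E'
from h import *
o=[]
for n,(a,b,c,d) in {"side":(165,310,175,325),"scene":(160,275,185,325)}.items():
    im,_=vision.get_image(n);o.append(cv2.resize(im[a:b,c:d,::-1],(400,400*(b-a)//(d-c)),interpolation=cv2.INTER_CUBIC)[:328])
h=min(x.shape[0] for x in o);cv2.imwrite("pics/e.png",np.hstack([x[:h] for x in o]))
np.save("sc2.npy",vision.get_image("scene")[1])
from fit import *
for n in C:
    d=vision.get_image(n)[1];X=cloud(n,d,C[n]).reshape(-1,3)
    k=(abs(X[:,0]-.618)<.015)&(X[:,1]>.2)&(X[:,1]<.3)&(X[:,2]>.08)&(X[:,2]<.17);Y=X[k]-[0,.076,.165]
    for lo in np.arange(.12,.21,.02):
        j=(Y[:,1]>lo)&(Y[:,1]<lo+.02)
        if j.any(): print(n,lo,np.percentile(Y[j,2],[50,95]))
    for q in(.86,.92): print(q,"grip end",proj(n,lev(q,(.195,0,.013)),C[n]),"btn",proj(n,lev(q,(.16,0,.025)),C[n]))
E
```

```text
time_s: 22.8
tool_pos: [0.6178, 0.2937, 0.3048]
ee_rot: [-0.012, 0.987, -0.158, 0.003]
contact_force: [0.4, -0.3, -1.0]
width: 0.0006
gripper_force: 0.0
press [0.62289444 0.02156258 0.02138359] res [[0.1, 0.4], [1.2, -1.1], [0.3, 0.2], [1.9, -1.1], [-0.7, -1.3], [-0.5, 0.0], [-0.9, -0.2], [-2.2, 0.3]]
side 0.12 [-0.02879634 -0.01894821]
side 0.13999999999999999 [-0.02680071 -0.0203603 ]
side 0.15999999999999998 [-0.03296076 -0.02706617]
side 0.17999999999999997 [-0.04986345 -0.04612632]
0.86 grip end [[313.58878292 207.03225831]] btn [[304.49133771 205.76970181]]
0.92 grip end [[312.33287913 209.82387483]] btn [[303.74454795 208.07533634]]
scene 0.12 [-0.02804621 -0.02396019]
scene 0.13999999999999999 [-0.02552835 -0.01986558]
scene 0.15999999999999998 [-0.03270169 -0.02517065]
scene 0.17999999999999997 [-0.04714065 -0.03175341]
0.86 grip end [[297.70801382 213.89699402]] btn [[288.53199644 208.59638805]]
0.92 grip end [[296.65135507 216.43777516]] btn [[287.95009591 210.7956026 ]]
```

View pics/e.png

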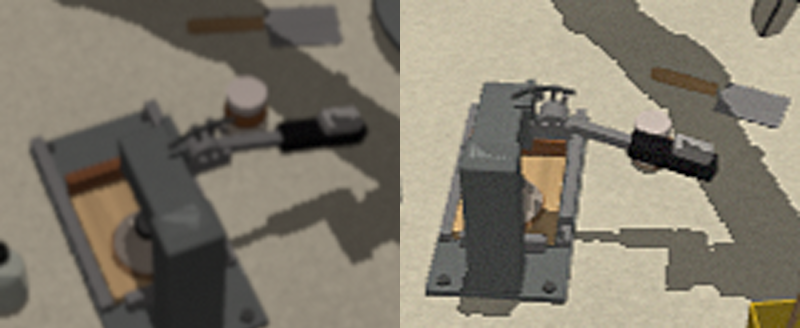

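The lever is down, with the button at (342,120) in the left crop against (343,115) predicted at the stop. The pad is on the dish, the board's corner is still at the stop at about (120,300), and the jar is in place. I'm handing it in.

```bash
python3 -c "
from station import ticket;print(ticket.job_done())"
```

```text
the job is handed in; nothing more can be done
None
```

I slid the board home against the back stop, swung the lever down to its stop with the button held in so the pad sits on the dish, then let go and handed the job in at about 23 s; the verdict isn't shown, and the wrist force peaked near 90 N (limit 120 N) at the lever's stop.

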